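# Screw the wing cap onto the water tank by its thread start

### The arm

A 6-joint arm with a two-finger parallel gripper is mounted at the origin on a cart in front of the work surface, level with it; the furniture and walls round the work are solid. World frame = base frame: x ahead of the robot, y to its left, z up, the work surface at z = 0. Lengths are in m, angles in rad, forces in N, time in s.
With the tool pointing down it reaches from about 0.35 to 0.925 m from the base axis. Payload 6.4 kg.
Tool frame: the origin (TCP) lies between the finger pads; the fingertips stand 19 mm ahead of it and the grasp point (between the pads) is the TCP; z points along the fingers, y is the line along which they close (so a half turn about z gives the same grasp; the last joint's range is limited). The gripper opens to 85 mm and grips with 20 to 120 N. Pads are 22 mm wide; open, the fingers measure 114 mm over their backs; the gripper's body (76 mm by 85 mm) begins 54 mm behind the grasp point. The pads swing forward as they close: fully open they stand 13 mm farther back than shut.
Start: joints at [-1.305, 0.245, 1.558, -0, 1.339, -0.174], TCP at [0.277, -0.588, 0.25] pointing down, gripper open.
Joint ranges: [-3.13, 3.13], [-1.02, 2.26], [0.13, 2.54], [-0.95, 4.09], [0.21, 2.88], [-2.74, 2.74]. Speed limits (rad/s): [2.57, 2.57, 3.14, 3.14, 3.14, 3.14].

### API

Orientations are given as a rotation vector (axis times angle).
In Python, from rig import env gives the robot as it stands.
- The arm moves only by the tool play_rows, never from a script. Its argument "plan" is one flat list of numbers, 4 for each row, row after row: the shift along the world's x, y, z in m, then the turn about the world's z in rad. In form: [x, y, z, spin, x, y, z, spin, ...]. A call has 1 to 12 rows; each row is the pose to reach, as a shift and turn from the pose commanded when the call began; what a row does not reach only later rows make up. A row lasts 1/8 s, in which the tool goes at most 62.5 mm and 10.7 degrees, less where a joint would pass 70% of its speed; a pose out of reach is approached as far as the arm can. A call with a gripper value outside its range is refused whole. "grip" is the closure, from 0 (fully open) to 1 (shut), set as the call begins (left out, the last holds). The fingers move at their own pace and stop on an object; the grip force is fixed at half the most. Time passes only in rows, so rows that repeat a pose let the fingers close. It gives the time, the measured TCP pose, the force, the opening and the grip force at its end, in the units of the state.
- env.state(): the state, without advancing time (a new reading comes with each control period).
- env.camera(name): name is "scene" or "side" or "wrist"; returns (picture, depth): 480x640x3 uint8, red, green, blue; 480x640 float32, m along the optical axis (not along the pixel's ray), 0 where there is no reading.
- env.camera_model(name): a dict with "fov_y" (degrees; the focal length in pixels is half the picture's height over the tangent of half this angle, whatever the lens; pixels are square), "cx", "cy" (the principal point, pixels), "R" (3x3) and "t" (3): a world point X has camera coordinates R X + t. Camera axes: x right, y down, z forward; pixel columns grow to the right and rows downward; lengths in m; the calibration is good to about 2 mm. A picture is of the moment at which its call begins: read the wrist's pose just before it. camera_model takes no time and is no camera call; for the wrist camera it gives the pose at the moment of the call.
- env.job_done(): hands the job in; it is judged then, once.
The state is a dict: "t": time; "joint_positions": joint angles; "qd": joint speeds; "joint_efforts": joint torques, N m; "ee_pos": TCP position; "tool_rot": TCP orientation; "contact_force": force on the tool from outside, world axes, zero at the start; "moment": the same for the moment, N m; "gripper_width": finger opening in m; "grasp_force": force on a finger pad.
Only numpy, scipy, OpenCV 4.12 (cv2) and the standard library are available. Lean on these libraries where they do the work, as an engineer would, in place of code of your own. Each camera call takes 0.05 s, during which the arm holds its last target. There are 200 camera calls.

### The job

Close the small water tank: take the loose wing cap from the worktop, set it upright over the filler neck and, pressing lightly, back it off (anticlockwise seen from above) until you feel it drop into its thread start, then turn it forward (clockwise) until it is fully home against its stop. The neck sits in soft rubber, so be gentle: never push on it with more than 20 N or twist it with more than 0.75 N m. Leave the cap on, let go of it, and leave the other things where they lie.

Things in the scene. Friction and masses are not known exactly. Their poses are not given: they have to be found in the camera images.
- cap: loose grey wing cap, 63 mm across, about 80 g, standing upright on its open lower rim. Origin: centre of that rim; z up along its axis. Skirt and top plate are 31 mm high together; hollow below, 56 mm inside diameter, 27 mm deep
- wing (a point): centre of the bar (wing) on the cap's top, 49 mm above the cap's origin, axes as the cap's. The bar is 52 mm long along x, 14 mm thick along y, and stands from 31 to 64 mm above the rim: pinch it across its thickness
- pins (a point): on the cap's axis, 4 mm above its origin, axes as the cap's: level of the four round pins (6 mm diameter) inside the skirt, which point inwards along the cap's +x, +y, -x and -y; their tips are 21.5 mm from the axis
- tank: fixed low white plastic water tank, 105x140x65 mm (x,y,z); origin at the centre of its underside, z up. The filler neck stands upright on its top, 28 mm from the centre along the tank's +y
- filler (a point): on the neck's axis, level with the flat tops of its four thread ridges, 91 mm above the worktop; z up. The core inside the ridges is 40 mm across, ends 9 mm above this point and tapers to 33 mm over its last 5 mm. Ridges reach out to 51 mm diameter. Set on at random, the cap mostly rests here, pins on the ridges: its origin 1 mm below this point (4 mm above it if the pins lie on the walls)
- entry (a point): on the neck's axis, 11 mm below filler: where the cap's origin comes to lie once its pins have dropped (10 mm) through the gaps. Each quarter, going clockwise from above, has a wall 10 degrees wide and 5 mm higher than the ridges, a gap of 21 degrees (pins: 14), a ridge of 59 degrees. Where they lie round the axis differs every time and is not given by any listed frame
- home (a point): on the neck's axis, 16 mm below filler: the cap's origin when fully home. On the ridge tops the cap jams forward at the walls; back (anticlockwise) it comes to the gaps, drops, and is stopped by walls. Turned clockwise from there the pins run under the ridges down a ramp, 4.3 mm lower per rad, with 1.6 mm vertical play, until walls stop them after 1.0 to 1.17 rad: home
- neck_press (a joint): how far the neck is pushed down in its rubber collar, m, 0 when free, growing downward; 2.5 N per mm, end stop at 14 mm
- neck_twist (a joint): how far the neck is twisted in its rubber collar, rad, 0 when free, positive anticlockwise from above; 2.5 N m per rad, end stops at 0.6 rad
- plaster_tape: bystander: roll of cream plaster tape standing on its end, 54 mm across, 25 mm high; origin at the centre of its underside, z up
- vial: bystander: clear glass vial with crimped cap, 50 mm across, 112 mm high; origin at the centre of its underside, z up
- swab_carton: bystander: printed carton 63x111x55 mm (x,y,z); origin at the centre of its underside
- syringe_pack: bystander: syringe in a flat blister pack, 50x135x24 mm, long along its y; origin at the centre of its underside
- forceps: bystander: steel dressing forceps lying flat, 20x131x8 mm, long along its y; origin at the centre of its underside
- ampoule_carton: bystander: low printed carton 46x91x30 mm (x,y,z); origin at the centre of its underside
Mind the look-alikes: they are no part of the job. What is shaped like the cap but blue is not meant.

How it is judged:
On the way, in this order (a step that is already met when the one before it is completed fails the run):
1. the cap is brought over the filler neck, upright and centred (z of cap in the frame of filler below 0.012 m and horizontal distance between cap and filler below 0.006 m and angle between cap's own z axis and vertical below 0.15 rad), for 0.02 s.
2. the cap has dropped into its thread start (z of cap in the frame of filler below -0.0085 m and value of joint neck_press below 0.004 m and horizontal distance between cap and filler below 0.004 m), for 0.1 s.
At the end, for the whole second after the job is handed in: the cap sits on the neck, screwed home: its origin at least 15 mm below the point filler (home is 16 mm), within 3 mm of the neck's axis, upright within 0.06 rad, at rest, the neck not pressed down by more than 2 mm (z of cap in the frame of filler below -0.015 m and horizontal distance between cap and filler below 0.003 m and angle between cap's own z axis and vertical below 0.06 rad and value of joint neck_press below 0.002 m and linear speed of cap below 0.01 m/s); the robot touches nothing.
It fails at once if the neck is pushed down by more than 8 mm (20 N) (value of joint neck_press above 0.008 m).
It fails at once if the neck is twisted by more than 0.3 rad (0.75 N m) either way (value of joint neck_twist above 0.3 rad or value of joint neck_twist below -0.3 rad).
It fails at once if another thing is shifted by more than 30 mm (distance of any of plaster_tape, vial, swab_carton, syringe_pack, forceps, ampoule_carton from where it was at the start of the episode above 0.03 m).
It also fails if it takes over 67 s, if anything falls off the work surface, if the arm or the gripper's body presses on something with over 40 N, if the wrist force passes 120 N, or if a joint passes its speed limit or range.

## Working session

There is one attempt and no reset: what is moved stays moved. The work goes in short steps, Python scripts to look and compute and a tool call to move; the robot and the scene stay as the last step left them, time stands still between calls to the robot, and variables do not carry over. Pictures are saved under pics/ and viewed, at most 10 in all, crops included, and the job is handed in when it is done.

Besides the shell and the picture viewer there is one more tool, called after ">>>" as name(argument=value, ...) on one line, values as JSON. play_rows: Moves the arm, as the interface text tells. Its arguments: {"type":"object","properties":{"plan":{"type":"array"},"grip":{"type":"number"}},"required":["plan"]}

```bash
mkdir -p pics; cat > h.py <<'E'
import numpy as np, cv2
from rig import env
def shot(n):
    m=env.camera_model(n); p,d=env.camera(n); return p,d,m
def world(d,m):
    f=240/np.tan(np.radians(m["fov_y"])/2)
    v,u=np.mgrid[0:480,0:640]
    c=np.stack([(u-m["cx"])/f*d,(v-m["cy"])/f*d,d],-1)
    return (c-np.array(m["t"]))@np.array(m["R"])
def save(n,p): cv2.imwrite("pics/"+n+".png",cv2.cvtColor(p,cv2.COLOR_RGB2BGR))
E
python3 - <<'E'
from h import *
for n in("scene","side"):
    p,d,m=shot(n); save(n,p); np.savez(n+".npz",p=p,d=d,w=world(d,m))
    print(n,-np.array(m["R"]).T@m["t"],m["fov_y"])
print(env.state())
E
```

```text
scene [-0.31339843  0.20181582  0.68899854] 46.388954430163906
side [0.13546528 0.58055451 0.57923378] 48.80423588456532
{'t': 0.1, 'joint_positions': array([-1.30508891e+00,  2.45787798e-01,  1.55886642e+00, -1.33393079e-05,
        1.33868740e+00, -1.74071790e-01]), 'qd': array([ 4.28146520e-04, -1.68230243e-03, -4.57544518e-03, -8.35454545e-06,
        1.87527791e-03,  1.40520567e-03]), 'joint_efforts': array([ 2.07449964e-03, -4.30673897e+01, -3.27128291e+01,  3.14500852e-06,
        2.88517047e-03, -1.41324537e-05]), 'ee_pos': array([ 0.27662852, -0.58769455,  0.24927642]), 'tool_rot': array([-3.06424239e+00, -6.84873868e-01,  1.46114140e-04]), 'contact_force': array([-0.09570834, -0.2703773 , -0.37402888]), 'moment': array([-0.02673867, -0.01285873,  0.0747538 ]), 'grasp_force': 0.0, 'gripper_width': 0.08569586105203343}
```

View pics/scene.png

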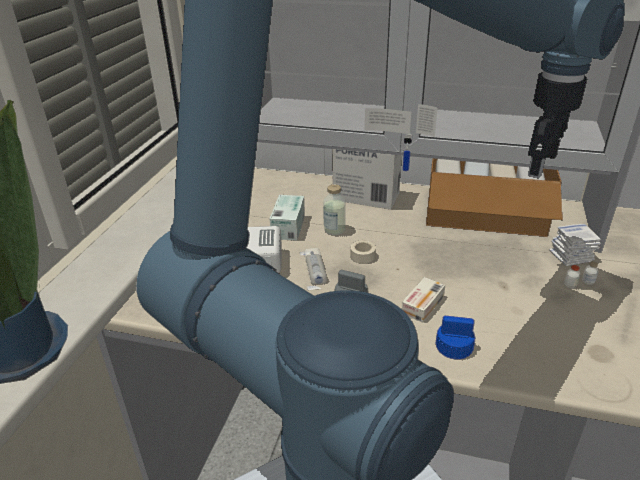

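View pics/side.png

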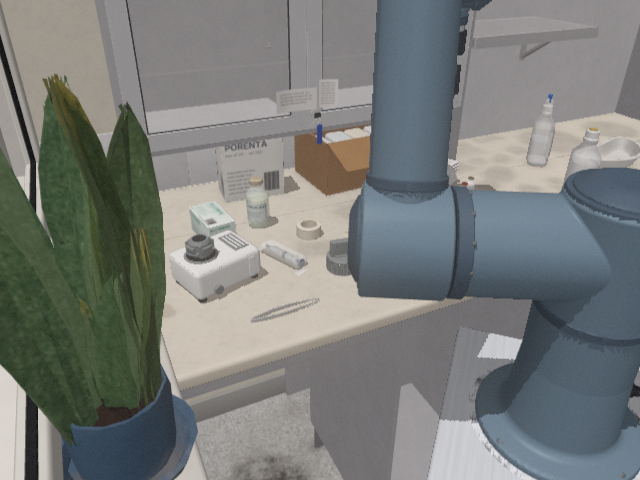

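The side view shows the white tank at (215,262) with its dark neck at (202,247), and the grey wing cap at (342,255), partly behind the arm. In the scene view the grey cap is at (350,282). The blue look-alike is at (456,337) and is not the one meant. I'll confirm with an enlarged crop and measure.

```bash
python3 - <<'E'
from h import *
a=np.load("scene.npz");b=np.load("side.npz")
c1=cv2.resize(a['p'][255:305,320:400],(640,400),interpolation=cv2.INTER_CUBIC)[:, :400]
c2=cv2.resize(b['p'][220:300,160:380],(800,290),interpolation=cv2.INTER_CUBIC)
o=np.zeros((600,800,3),np.uint8); o[:290]=c2; o[295:595,:400]=c1[:300]; save("crop",o)
for n,s,(u,v) in(("side",b,(342,255)),("side",b,(202,247)),("scene",a,(350,282)),("scene",a,(456,337))):
    print(n,u,v,s['w'][v,u])
def pts(s,c,r,z0,z1):
    w=s['w'].reshape(-1,3); k=(s['d'].ravel()>0)&(np.hypot(*(w[:,:2]-c).T)<r)&(w[:,2]>z0)&(w[:,2]<z1); return w[k]
for s in(a,b):
  for c in (a['w'][282,350][:2],b['w'][247,202][:2]):
    for z0,z1 in((.005,.03),(.035,.07),(.07,.11)):
        q=pts(s,c,.06,z0,z1)
        if len(q)>5: print(c.round(3),z0,len(q),q.min(0).round(3),q.max(0).round(3),q.mean(0).round(3))
E
```

```text
side 342 255 [ 0.38636481 -0.25044104  0.03294529]
side 202 247 [ 0.60018499 -0.1013796   0.09090282]
scene 350 282 [ 0.38608635 -0.25648688  0.04495866]
scene 456 337 [ 0.18017426 -0.33644706  0.03132584]
[ 0.386 -0.256] 0.005 42 [ 0.364 -0.29   0.019] [ 0.413 -0.231  0.03 ] [ 0.39  -0.255  0.028]
[ 0.386 -0.256] 0.035 426 [ 0.363 -0.277  0.035] [ 0.409 -0.24   0.066] [ 0.383 -0.257  0.052]
[ 0.6   -0.101] 0.035 142 [ 0.552 -0.161  0.061] [ 0.621 -0.128  0.067] [ 0.581 -0.146  0.064]
[ 0.386 -0.256] 0.005 298 [ 0.367 -0.265  0.005] [ 0.421 -0.224  0.03 ] [ 0.391 -0.233  0.019]
[ 0.386 -0.256] 0.035 277 [ 0.378 -0.268  0.035] [ 0.41  -0.236  0.065] [ 0.393 -0.248  0.052]
[ 0.6   -0.101] 0.005 563 [ 0.546 -0.131  0.005] [ 0.658 -0.054  0.03 ] [ 0.583 -0.084  0.02 ]
[ 0.6   -0.101] 0.035 1796 [ 0.546 -0.161  0.035] [ 0.66  -0.054  0.07 ] [ 0.591 -0.095  0.057]
[ 0.6   -0.101] 0.07 627 [ 0.588 -0.139  0.07 ] [ 0.638 -0.087  0.101] [ 0.607 -0.104  0.088]
```

View pics/crop.png

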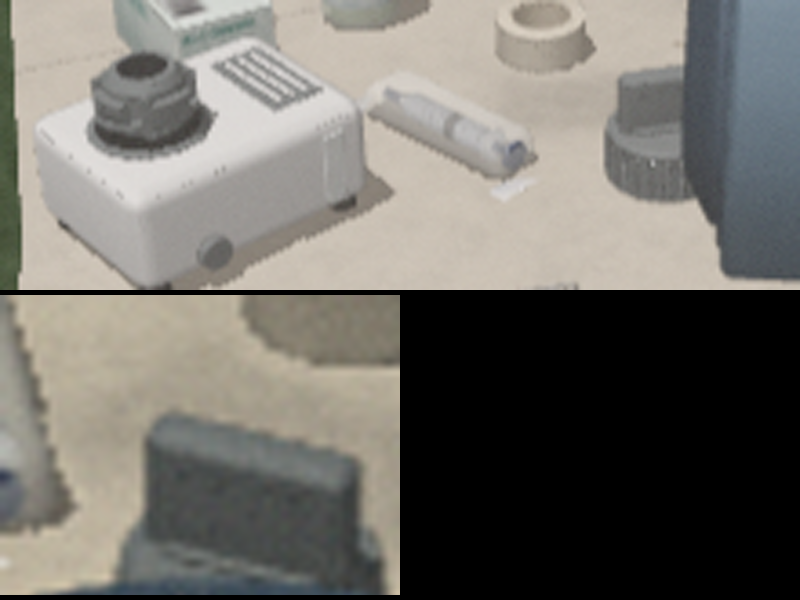

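The crop shows the grey wing cap on the worktop, with its bar whole, and the tank with its ridged neck. The grey cap is the one meant. I'm moving above it for a close look.

>>> play_rows(plan=[0.05,0.16,0.02,0,0.11,0.33,0.02,0,0.11,0.33,0.02,0,0.11,0.33,0.02,0,0.11,0.33,0.02,0,0.11,0.33,0.02,0,0.11,0.33,0.02,0,0.11,0.33,0.02,0,0.11,0.33,0.02,0], grip=0)

```text
t: 1.23
ee_pos: [0.3864, -0.2591, 0.2701]
tool_rot: [-3.066, -0.683, 0.001]
contact_force: [0.1, -0.4, 0.5]
gripper_width: 0.0855
grasp_force: 0.0
```

```bash
python3 - <<'E'
from h import *
for n in("wrist","side"):
    p,d,m=shot(n); save(n+"1",p); w=world(d,m); np.savez(n+"1.npz",p=p,d=d,w=w)
    print(n,-np.array(m["R"]).T@m["t"])
    for nm,c,r,z0,z1 in(("wingtop",(.388,-.256),.045,.058,.07),("wing",(.388,-.256),.045,.036,.07),("plate",(.388,-.256),.05,.026,.034),("neck",(.61,-.11),.04,.088,.105)):
        k=(d>0)&(np.hypot(w[...,0]-c[0],w[...,1]-c[1])<r)&(w[...,2]>z0)&(w[...,2]<z1)
        q=w[k]
        if len(q)<20: continue
        v,u=np.nonzero(k)
        (cx,cy),(a,b),t=cv2.minAreaRect((q[:,:2]*1000).astype(np.float32))
        print(nm,len(q),u.mean(),v.mean(),"rect",cx,cy,a,b,t,"z",np.percentile(q[:,2],[5,50,95]),"circ",cv2.minEnclosingCircle((q[:,:2]*1000).astype(np.float32)))
s=env.state();print(s['t'],s['ee_pos'],s['tool_rot'],s['contact_force'])
E
```

```text
wrist [ 0.44766699 -0.23057735  0.39304434]
wingtop 726 324.91597796143253 215.47658402203857 rect 388.5311279296875 -260.44476318359375 51.65983200073242 13.999703407287598 36.05707550048828 z [0.05981825 0.06287594 0.06447267] circ ((388.9866027832031, -261.06341552734375), 25.836545944213867)
wing 772 324.830310880829 214.20725388601036 rect 388.59185791015625 -260.4241943359375 51.78217697143555 14.038042068481445 36.05707550048828 z [0.05513351 0.06277639 0.06446636] circ ((388.9466552734375, -260.82244873046875), 25.975088119506836)
plate 1936 325.06043388429754 208.42820247933884 rect 388.8541259765625 -260.32568359375 61.359073638916016 62.15827941894531 26.959325790405273 z [0.02872641 0.03031592 0.03195015] circ ((388.8387756347656, -260.83221435546875), 31.897729873657227)
side [0.13546528 0.58055451 0.57923378]
wingtop 135 342.56296296296296 240.9777777777778 rect 388.4419860839844 -256.0113830566406 49.90291213989258 15.498664855957031 37.379432678222656 z [0.05859822 0.061835   0.06449464] circ ((387.2979736328125, -254.51394653320312), 24.98602294921875)
wing 386 342.3
[... 167 characters left out ...]
2] circ ((386.5904541015625, -253.64578247070312), 25.803638458251953)
plate 286 342.94405594405595 258.26573426573424 rect 387.29632568359375 -247.55401611328125 62.16035079956055 45.910606384277344 6.292216777801514 z [0.02711862 0.02990286 0.03302859] circ ((388.6719970703125, -254.27911376953125), 32.63401794433594)
neck 363 199.0275482093664 242.5068870523416 rect 610.0785522460938 -109.39352416992188 50.01162338256836 44.17133331298828 45.486053466796875 z [0.0890097  0.09621174 0.10024175] circ ((611.6871337890625, -111.7823486328125), 26.331218719482422)
1.325 [ 0.3864325  -0.25895638  0.27009797] [-3.06604012e+00 -6.82877227e-01  4.13874072e-04] [ 0.58869361 -0.11833009 -0.03832699]
```

View pics/wrist1.png

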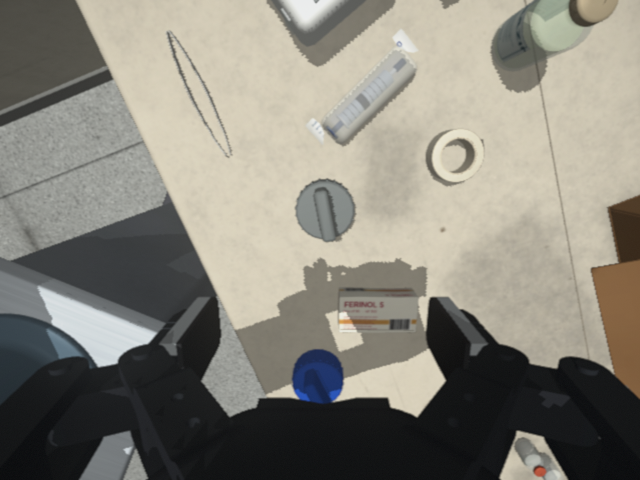

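The wrist view shows the grey cap at (325,210) with its bar running (318,190)–(333,238), and the blue one at (318,378). The bar is at about 36°, with its centre at (0.389, −0.2605) and its top at 0.064, which fits. Next I turn the tool by 0.19 rad and descend.

>>> play_rows(plan=[0.002,-0.002,-0.06,0.1,0.002,-0.002,-0.11,0.19,0.002,-0.002,-0.15,0.19,0.002,-0.002,-0.18,0.19,0.002,-0.002,-0.2,0.19,0.002,-0.002,-0.21,0.19,0.002,-0.002,-0.216,0.19,0.002,-0.002,-0.216,0.19,0.002,-0.002,-0.216,0.19], grip=0)

```text
t: 2.45
ee_pos: [0.3892, -0.2606, 0.055]
tool_rot: [2.986, 0.973, 0.001]
contact_force: [0.3, -0.0, -0.2]
gripper_width: 0.0855
grasp_force: 0.0
```

>>> play_rows(plan=[0,0,0,0,0,0,0,0,0,0,0,0,0,0,0,0,0,0,0,0,0,0,0,0,0,0,0,0], grip=1)

```text
t: 3.32
ee_pos: [0.3889, -0.2603, 0.0544]
tool_rot: [2.987, 0.973, 0.0]
contact_force: [-0.3, 0.6, 0.8]
gripper_width: 0.0134
grasp_force: 58.8
```

Gripped at 13.4 mm. Lifting and moving so the wrist camera looks at the neck.

>>> play_rows(plan=[0,0,0.06,0,0,0,0.12,0,0,0,0.18,0,0.05,0.03,0.2,0,0.1,0.06,0.2,0,0.14,0.09,0.2,0,0.158,0.1,0.2,0,0.158,0.1,0.2,0,0.158,0.1,0.2,0,0.158,0.1,0.2,0])

```text
t: 4.58
ee_pos: [0.5459, -0.161, 0.2542]
tool_rot: [-2.988, -0.97, 0.001]
contact_force: [-0.4, -0.3, -0.7]
gripper_width: 0.0129
grasp_force: 58.9
```

```bash
python3 - <<'E'
from h import *
p,d,m=shot("wrist"); save("wrist2",p); w=world(d,m); np.savez("wrist2.npz",p=p,d=d,w=w)
s=env.state();print(s['t'],s['ee_pos'],s['tool_rot'],s['contact_force'],s['joint_positions'],-np.array(m["R"]).T@m["t"])
for nm,z0,z1 in(("top",.097,.104),("ridge",.088,.0975),("neck",.085,.105),("tank",.061,.068)):
    k=(d>0)&(np.hypot(w[...,0]-.612,w[...,1]+.112)<(.04 if nm!="tank" else .15))&(w[...,2]>z0)&(w[...,2]<z1)
    q=w[k]
    if len(q)<10: continue
    v,u=np.nonzero(k); f=(q[:,:2]*1000).astype(np.float32)
    print(nm,len(q),u.min(),u.max(),v.min(),v.max(),cv2.minEnclosingCircle(f),cv2.minAreaRect(f),np.percentile(q[:,2],[5,50,95]))
# cap pts
k=(d>0)&(d<.22)&(w[...,2]>.18); q=w[k]; print(len(q),q.min(0),q.max(0))
E
```

```text
4.625 [ 0.54603071 -0.16097009  0.2543574 ] [ 2.98780155e+00  9.70609712e-01 -1.47726282e-04] [-0.3695821   0.32172078 -0.69478519] [-4.85737500e-01  5.39157016e-02  1.76364221e+00 -1.33959688e-04
  1.32403601e+00  4.56885552e-01] [ 0.60061378 -0.12144082  0.37721829]
top 1778 303 350 102 151 ((613.781494140625, -115.06971740722656), 18.700204849243164) ((613.6591796875, -115.16502380371094), (35.94300842285156, 35.88235092163086), 88.8960189819336) [0.0976598  0.09943963 0.10073853]
ridge 1429 294 359 92 160 ((613.6727294921875, -115.09193420410156), 25.421199798583984) ((613.79931640625, -115.24881744384766), (49.61429977416992, 49.3730354309082), 15.391063690185547) [0.08935074 0.091185   0.09697797]
neck 3143 294 359 92 160 ((613.6727294921875, -115.09193420410156), 25.421199798583984) ((613.79931640625, -115.24881744384766), (49.61429977416992, 49.3730354309082), 15.391063690185547) [0.08966722 0.09828357 0.10051741]
tank 13247 167 418 0 229 ((610.877197265625, -90.78350067138672), 128.7107391357422) ((619.7659912109375, -94.19387817382812), (241.443115234375, 108.92269134521484), 69.00960540771484) [0.06200533 0.06440645 0.06650053]
82904 [ 0.51256335 -0.2059505   0.19994906] [ 0.59208109 -0.10351413  0.33800177]
```

View pics/wrist2.png

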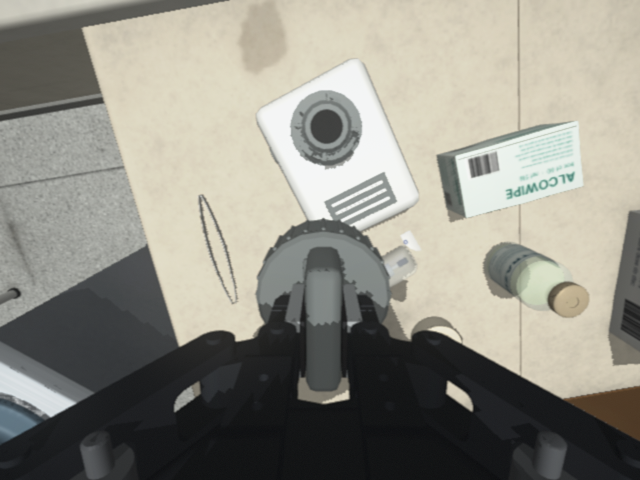

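The wrist view shows the neck at (326,126) on the tank and the held cap at (323,290), hanging upright. Neck axis comes out at (0.6137, −0.1151), ridges at z 0.091 and core top at 0.100, all as expected. Next: the angular layout of the walls and gaps, and the cap's offset in the hand.

```bash
python3 - <<'E'
from h import *
z=np.load("wrist2.npz");w=z['w'];d=z['d']
c=np.array([.6137,-.1151]); x=w[...,0]-c[0];y=w[...,1]-c[1];r=np.hypot(x,y);a=np.degrees(np.arctan2(y,x))
k=(d>0)&(r>.0215)&(r<.0248)
for i in range(-180,180,6):
    q=k&(a>=i)&(a<i+6); h=w[...,2][q]
    if len(h): print(i,len(h),(np.percentile(h,[10,50,90])*1000).round(1),end=' | ')
print()
k=(d>0)&(d<.25)&(w[...,2]>.229)&(w[...,2]<.24)&(np.hypot(w[...,0]-.546,w[...,1]+.161)<.05)
q=(w[k][:,:2]*1000).astype(np.float32);print(len(q))
# plate points: arc radius fit on outer
T=np.array([546.,-161.]); 
from scipy.optimize import least_squares
v,u=np.nonzero(k); 
# outermost per angle around approx centre, front side
b=np.degrees(np.arctan2(q[:,1]-T[1],q[:,0]-T[0])); rr=np.hypot(*(q-T).T)
pts=[q[(b>=i)&(b<i+6)][np.argmax(rr[(b>=i)&(b<i+6)])] for i in range(-30,100,6) if ((b>=i)&(b<i+6)).sum()>3]
pts=np.array(pts);s=least_squares(lambda p:np.hypot(*(pts-p).T)-31.5,T,loss='soft_l1');print(s.x-T,np.abs(s.fun).max(),len(pts))
p=z['p'][80:175,280:375]; save("neck",cv2.resize(p,(600,600),interpolation=cv2.INTER_CUBIC))
E
```

```text
-180 12 [89.1 90.5 91. ] | -174 14 [78.8 79.8 87.2] | -168 11 [79.7 80.2 80.9] | -162 13 [79.9 80.7 81.6] | -156 15 [80.8 82.5 95. ] | -150 12 [93.  94.9 96. ] | -144 15 [89.6 90.4 91.6] | -138 10 [89.3 90.7 91.1] | -132 13 [89.8 90.4 91.2] | -126 13 [89.4 90.  90.6] | -120 13 [89.2 89.7 90.5] | -114 12 [89.6 90.2 91.2] | -108 14 [89.3 90.1 91.2] | -102 11 [89.2 90.7 91. ] | -96 12 [89.4 90.5 91. ] | -90 13 [89.4 89.8 91.2] | -84 9 [78.2 79.6 80.4] | -78 13 [79.8 80.3 81.5] | -72 12 [79.7 80.8 81.2] | -66 16 [80.9 88.6 95.4] | -60 13 [93.6 95.1 96.5] | -54 12 [89.7 90.6 91.4] | -48 13 [89.4 90.1 91.3] | -42 13 [89.6 90.3 91.1] | -36 15 [89.5 90.  90.7] | -30 14 [89.9 90.7 91.3] | -24 14 [89.1 90.2 91. ] | -18 13 [89.8 90.4 91. ] | -12 15 [89.5 90.4 91.5] | -6 14 [89.6 90.2 91.5] | 0 13 [89.8 90.5 92.2] | 6 13 [79.  80.4 81.2] | 12 12 [79.3 80.2 80.8] | 18 13 [79.3 80.2 81.2] | 24 17 [80.7 81.5 95.1] | 30 14 [94.7 95.3 95.6] | 36 14 [89.8 90.5 93.3] | 42 16 [89.5 90.2 91.6] | 48 14 [89.4 90.4 91.2] | 54 14 [89.7 90.5 91.6] | 60 15 [89.8 90.4 91.7] | 66 14 [89.7 90.  91.3] | 72 14 [89.6 90.  90.7] | 78 12 [89.7 90.4 91.5] | 84 15 [89.7 90.3 91.8] | 90 17 [80.  90.  91.2] | 96 15 [78.6 79.3 80.6] | 102 12 [78.9 80.2 81. ] | 108 13 [79.8 80.8 82.1] | 114 10 [80.8 87.7 94.5] | 120 13 [94.5 95.4 95.7] | 126 16 [89.9 90.4 94.6] | 132 13 [89.  89.9 90.7] | 138 14 [89.3 90.2 91. ] | 144 14 [89.2 89.8 90.3] | 150 12 [89.6 90.8 91.3] | 156 13 [90.  90.2 91.4] | 162 12 [89.3 90.2 91.2] | 168 15 [89.7 90.7 91.7] | 174 13 [89.2 89.9 91.1] | 
5054
[-0.531205   -0.79967372] 0.760051373672475 22
```

View pics/neck.png

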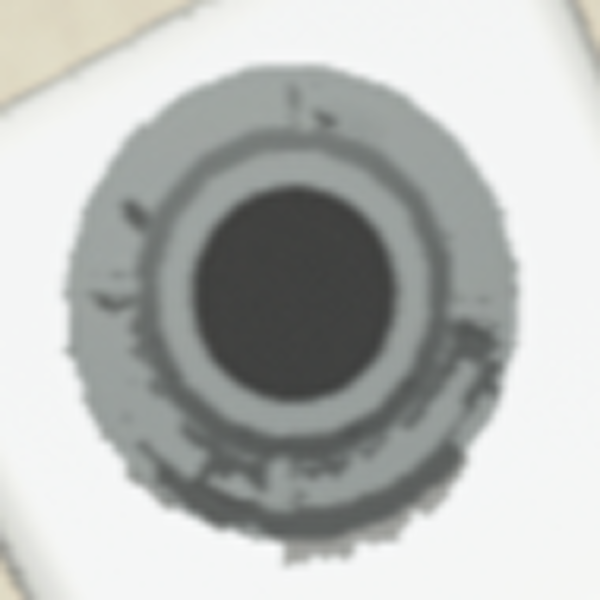

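The layout is clear (angles mod 90°): walls at 27–37°, gaps at 6–27°, ridges at 37–96°. The pins are now at 36°, on a wall. I'll spin by −0.84 rad to about −12°, which puts them on a ridge just clockwise of a gap, and hover over the neck.

>>> play_rows(plan=[0.02,0.015,0,-0.15,0.04,0.03,0,-0.3,0.06,0.04,0,-0.45,0.068,0.046,0,-0.6,0.068,0.046,0,-0.75,0.068,0.046,-0.03,-0.84,0.068,0.046,-0.06,-0.84,0.068,0.046,-0.075,-0.84,0.068,0.046,-0.085,-0.84,0.068,0.046,-0.085,-0.84,0.068,0.046,-0.085,-0.84])

```text
t: 6.0
ee_pos: [0.6154, -0.1145, 0.1706]
tool_rot: [3.124, -0.33, 0.003]
contact_force: [-0.1, 0.5, -0.9]
gripper_width: 0.0133
grasp_force: 58.8
```

```bash
python3 - <<'E'
from h import *
s=env.state();print(s['t'],s['ee_pos'],s['tool_rot'],s['contact_force'],s['moment'],s['joint_positions'])
o=np.zeros((480,800,3),np.uint8)
p,d,m=shot("side"); w=world(d,m); o[:,:400]=cv2.resize(p[170:290,150:250],(400,480),interpolation=cv2.INTER_CUBIC)
p2,d2,m2=shot("wrist"); o[:300,400:]=cv2.resize(p2,(400,300)); save("hover",o)
for nm,z0,z1 in(("bar",.13,.165),("skirt",.112,.128),("neck",.086,.094)):
    k=(d>0)&(np.hypot(w[...,0]-.614,w[...,1]+.115)<.04)&(w[...,2]>z0)&(w[...,2]<z1); q=w[k]
    if len(q)>5: print(nm,len(q),q.min(0),q.max(0))
E
```

```text
6.0 [ 0.61543405 -0.11446456  0.17057849] [ 3.12371107 -0.32957454  0.00325732] [-0.08354032  0.54069389 -0.91169191] [ 0.01782109 -0.00491486 -0.05133212] [-3.64752186e-01  2.69036904e-01  1.68168709e+00  9.56950640e-06
  1.18872506e+00  1.41627752e+00]
bar 737 [ 0.58124546 -0.14083989  0.13008248] [ 0.64457172 -0.07826526  0.16473031]
skirt 233 [ 0.58229397 -0.13174944  0.11392721] [ 0.6430121  -0.07978598  0.12789648]
neck 169 [ 0.58735547 -0.13686304  0.08610545] [ 0.63723564 -0.08685131  0.09396675]
```

View pics/hover.png

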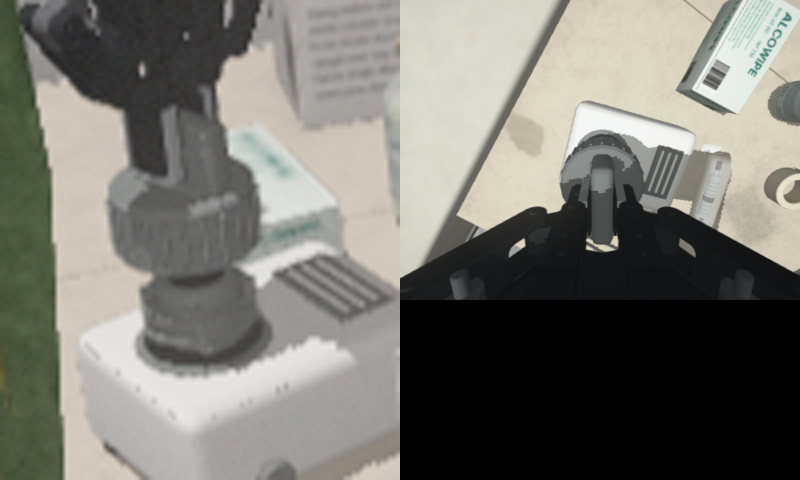

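The side crop shows the cap at (183,220) upright over the neck at (199,310). Both cameras put it under 1 mm off (+0.8, +0.6 mm). Correcting that and lowering slowly.

>>> play_rows(plan=[-0.001,-0.0006,0,0,-0.001,-0.0006,-0.006,0,-0.001,-0.0006,-0.012,0,-0.001,-0.0006,-0.016,0,-0.001,-0.0006,-0.02,0,-0.001,-0.0006,-0.02,0,-0.001,-0.0006,-0.02,0])

```text
t: 6.98
ee_pos: [0.6139, -0.1148, 0.1494]
tool_rot: [3.124, -0.329, 0.0]
contact_force: [-0.1, -0.7, -1.0]
gripper_width: 0.0131
grasp_force: 58.8
```

>>> play_rows(plan=[0,0,-0.002,0,0,0,-0.004,0,0,0,-0.005,0,0,0,-0.005,0,0,0,-0.005,0])

```text
t: 7.6
ee_pos: [0.6138, -0.1148, 0.1444]
tool_rot: [3.124, -0.33, 0.0]
contact_force: [0.2, -0.5, -0.4]
gripper_width: 0.013
grasp_force: 58.8
```

>>> play_rows(plan=[0,0,-0.001,0,0,0,-0.002,0,0,0,-0.002,0,0,0,-0.002,0])

```text
t: 8.1
ee_pos: [0.6139, -0.1148, 0.1427]
tool_rot: [3.124, -0.33, 0.001]
contact_force: [-1.2, 1.5, 2.8]
gripper_width: 0.0128
grasp_force: 59.1
```

Contact at about 3 N with the pins on the ridges. Backing off anticlockwise toward the gap at 16.5°.

>>> play_rows(plan=[0,0,0,0.08,0,0,0,0.16,0,0,0,0.24,0,0,0,0.32,0,0,0,0.4,0,0,0,0.45,0,0,0,0.49,0,0,0,0.49,0,0,0,0.49])

```text
t: 9.22
ee_pos: [0.6136, -0.1147, 0.1419]
tool_rot: [-3.111, -0.437, 0.001]
contact_force: [-0.1, 0.9, -1.0]
gripper_width: 0.0134
grasp_force: 58.9
```

```bash
python3 - <<'E'
from h import *
s=env.state();print(s['t'],s['ee_pos'],s['tool_rot'],s['contact_force'],s['moment'])
E
```

```text
9.225 [ 0.61360477 -0.11470363  0.14194483] [-3.11081560e+00 -4.37093142e-01  5.01452532e-04] [-0.05980094  0.85282801 -1.02110446] [ 0.00928147  0.03836393 -0.0253967 ]
```

The force has vanished, so the pins are over the gaps. Lowering into the thread start.

>>> play_rows(plan=[0,0,-0.002,0,0,0,-0.004,0,0,0,-0.006,0,0,0,-0.006,0,0,0,-0.006,0])

```text
t: 9.85
ee_pos: [0.6138, -0.1148, 0.1363]
tool_rot: [3.111, 0.438, 0.0]
contact_force: [-0.1, 0.7, -1.2]
gripper_width: 0.013
grasp_force: 58.9
```

>>> play_rows(plan=[0,0,-0.001,0,0,0,-0.002,0,0,0,-0.0025,0,0,0,-0.0025,0,0,0,-0.0025,0])

```text
t: 10.48
ee_pos: [0.6138, -0.1148, 0.1339]
tool_rot: [3.111, 0.438, 0.0]
contact_force: [0.1, -1.0, 0.8]
gripper_width: 0.0133
grasp_force: 58.9
```

```bash
python3 - <<'E'
from h import *
s=env.state();print(s['t'],s['ee_pos'],s['tool_rot'],s['contact_force'],s['moment'])
E
```

```text
10.475 [ 0.61379363 -0.1147708   0.13389901] [3.11084453e+00 4.38061832e-01 1.43626716e-04] [ 0.13709534 -1.03696613  0.78690474] [-0.02427602  0.04040897 -0.02437825]
```

It dropped the full 10 mm with no load. Turning forward (clockwise) along the ramp.

>>> play_rows(plan=[0,0,-0.0002,-0.06,0,0,-0.0005,-0.12,0,0,-0.0008,-0.2,0,0,-0.0012,-0.28,0,0,-0.0016,-0.36,0,0,-0.002,-0.44,0,0,-0.0023,-0.52,0,0,-0.0026,-0.6,0,0,-0.0026,-0.6])

```text
t: 11.6
ee_pos: [0.6139, -0.1148, 0.1313]
tool_rot: [3.102, -0.499, 0.001]
contact_force: [-0.2, 0.7, -0.4]
gripper_width: 0.0128
grasp_force: 58.9
```

```bash
python3 - <<'E'
from h import *
s=env.state();print(s['t'],s['ee_pos'],s['tool_rot'],s['contact_force'],s['moment'])
E
```

```text
11.6 [ 0.61385904 -0.11481506  0.13131491] [ 3.10159127e+00 -4.99446185e-01  5.64497539e-04] [-0.20131057  0.67018126 -0.41285079] [-0.04358787 -0.0173396  -0.0350685 ]
```

>>> play_rows(plan=[0,0,-0.0003,-0.08,0,0,-0.0006,-0.16,0,0,-0.001,-0.24,0,0,-0.0014,-0.32,0,0,-0.0017,-0.38,0,0,-0.0017,-0.38,0,0,-0.0017,-0.38])

```text
t: 12.48
ee_pos: [0.6138, -0.1148, 0.1296]
tool_rot: [2.952, -1.075, 0.0]
contact_force: [0.7, 0.1, -0.1]
gripper_width: 0.0131
grasp_force: 59.0
```

```bash
python3 - <<'E'
from h import *
s=env.state();print(s['t'],s['ee_pos'],s['tool_rot'],s['contact_force'],s['moment'])
E
```

```text
12.475 [ 0.61383225 -0.11478792  0.12958528] [ 2.95176220e+00 -1.07547136e+00  3.89719610e-04] [ 0.74316343  0.08080189 -0.1016067 ] [-0.04648089  0.0161119   0.02150747]
```

>>> play_rows(plan=[0,0,-0.0002,-0.05,0,0,-0.0004,-0.1,0,0,-0.0004,-0.1,0,0,-0.0004,-0.1])

```text
t: 12.98
ee_pos: [0.6137, -0.1148, 0.1291]
tool_rot: [2.894, -1.222, -0.0]
contact_force: [0.6, 0.4, 0.2]
gripper_width: 0.0134
grasp_force: 59.0
```

```bash
python3 - <<'E'
from h import *
s=env.state();print(s['t'],s['ee_pos'],s['tool_rot'],s['contact_force'],s['moment'])
E
```

```text
12.975 [ 0.61373445 -0.11476766  0.12910157] [ 2.89413276e+00 -1.22211787e+00 -3.33990264e-05] [0.59996654 0.36052169 0.18256946] [ 0.03908721  0.06970473 -0.00126539]
```

>>> play_rows(plan=[0,0,-0.0002,-0.04,0,0,-0.0003,-0.08,0,0,-0.0003,-0.08,0,0,-0.0003,-0.08])

```text
t: 13.48
ee_pos: [0.6137, -0.1146, 0.1288]
tool_rot: [-2.843, 1.337, 0.0]
contact_force: [0.8, 0.7, 1.1]
gripper_width: 0.013
grasp_force: 59.1
```

```bash
python3 - <<'E'
from h import *
s=env.state();print(s['t'],s['ee_pos'],s['tool_rot'],s['contact_force'],s['moment'])
E
```

```text
13.475 [ 0.61374526 -0.11459383  0.12883798] [-2.84283900e+00  1.33671541e+00  2.20033857e-04] [0.80545829 0.73293915 1.05861388] [0.22358582 0.11384483 0.12545982]
```

Moment about z has risen to 0.13 N m and the height is home, so it's against the stop. Releasing and retreating upward.

>>> play_rows(plan=[0,0,0,0,0,0,0,0,0,0,0,0,0,0,0,0,0,0,0,0,0,0,0,0,0,0,0,0], grip=0)

```text
t: 14.35
ee_pos: [0.6137, -0.1147, 0.1288]
tool_rot: [2.842, -1.338, -0.0]
contact_force: [-0.6, 0.2, 0.6]
gripper_width: 0.0854
grasp_force: 0.0
```

>>> play_rows(plan=[0,0,0.01,0,0,0,0.03,0,0,0,0.06,0,0,0,0.1,0,-0.03,-0.03,0.13,0,-0.06,-0.06,0.13,0,-0.06,-0.06,0.13,0,-0.06,-0.06,0.13,0])

```text
t: 15.35
ee_pos: [0.5541, -0.1747, 0.2599]
tool_rot: [-2.842, 1.339, -0.002]
contact_force: [-0.1, -0.2, 0.4]
gripper_width: 0.0855
grasp_force: 0.0
```

```bash
python3 - <<'E'
from h import *
s=env.state();print(s['t'],s['ee_pos'],s['contact_force'],s['gripper_width'])
o=np.zeros((480,800,3),np.uint8)
for i,n in enumerate(("side","wrist")):
    p,d,m=shot(n); w=world(d,m)
    o[:,400*i:400*i+400]=cv2.resize(p[170:290,150:250],(400,480)) if i==0 else cv2.resize(p,(400,480))
    for nm,z0,z1 in(("bar",.132,.147),("plate",.100,.112)):
        k=(d>0)&(np.hypot(w[...,0]-.614,w[...,1]+.115)<.04)&(w[...,2]>z0)&(w[...,2]<z1); q=w[k]
        if len(q)>9: print(n,nm,len(q),cv2.minEnclosingCircle((q[:,:2]*1000).astype(np.float32)),cv2.minAreaRect((q[:,:2]*1000).astype(np.float32)),np.percentile(q[:,2],[5,50,95]))
save("end",o)
E
```

```text
15.35 [ 0.5541053  -0.17466253  0.25991779] [-0.11099135 -0.17000648  0.35034959] 0.08549000826875124
side bar 133 ((611.825439453125, -112.82737731933594), 25.183837890625) ((612.5551147460938, -112.12042236328125), (14.330086708068848, 49.696834564208984), 44.094520568847656) [0.13245639 0.13698042 0.13868247]
side plate 430 ((612.6481323242188, -111.36996459960938), 31.873722076416016) ((611.73876953125, -110.5102310180664), (60.5354118347168, 58.106101989746094), 36.148681640625) [0.10145188 0.10461906 0.10809256]
wrist bar 1274 ((612.6410522460938, -116.25028991699219), 25.98917007446289) ((613.1906127929688, -115.72608947753906), (14.420961380004883, 51.724571228027344), 43.64542770385742) [0.13387645 0.13757496 0.13895799]
wrist plate 2647 ((613.2734375, -115.8636245727539), 32.125057220458984) ((613.6671142578125, -116.75083923339844), (62.811676025390625, 60.57319641113281), 24.011537551879883) [0.10308035 0.10503346 0.10800915]
```

View pics/end.png

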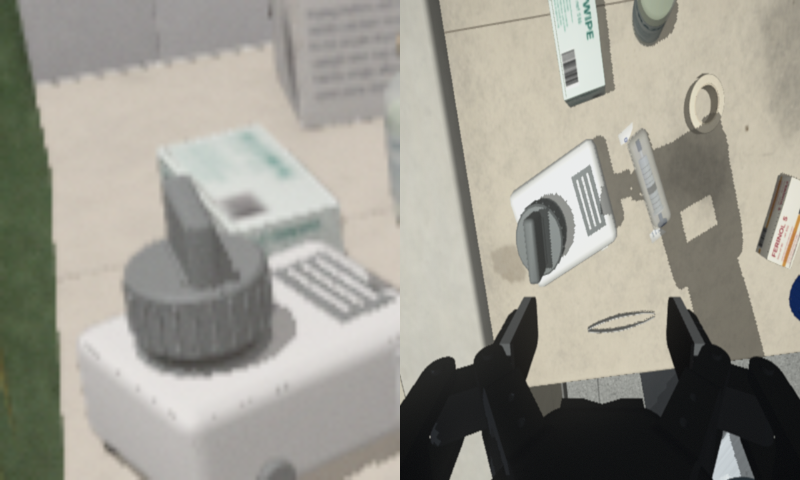

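The picture shows the cap seated on the neck at (198,290) in the side crop, upright. The bar top is at z≈0.139, so the cap's origin is about 16 mm below filler. The other things have not moved and the gripper is clear.

```bash
python3 -c "
from rig import env
print(env.job_done())"
```

```text
the job is handed in; nothing more can be done
None
```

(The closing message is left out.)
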